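# Hold the sprung loupe boom out over a plugged-in relay at the set scale mark

### The arm

A 6-joint arm with a two-finger parallel gripper is mounted at the origin on the work surface. World frame = base frame: x ahead of the robot, y to its left, z up, the work surface at z = 0. Lengths are in mm, angles in rad, forces in N, time in s.
With the tool pointing down it reaches from about 275 to 1000 mm from the base axis. Payload 8.4 kg.
Tool frame: the origin (TCP) lies at the very end of the fingers, on their centre line; the grasp point (between the pads) lies 19 mm behind it; z points along the fingers, y is the line along which they close (so a half turn about z gives the same grasp; the last joint's range is limited). The gripper opens to 85 mm and grips with 20 to 120 N. Pads are 22 mm wide; open, the fingers measure 114 mm over their backs; the gripper's body (76 mm by 85 mm) begins 54 mm behind the grasp point. The pads swing forward as they close: fully open they stand 13 mm farther back than shut.
Start: joints at [-1.211, 0.353, 1.633, -0, 1.155, -0.002], TCP at [221.223, -584.541, 231.281] pointing down, gripper open.
Joint ranges: [-2.63, 2.63], [-0.92, 2.1], [0.06, 2.66], [-1.3, 4.44], [0, 2.69], [-3.02, 3.02]. Speed limits (rad/s): [2.22, 2.22, 2.79, 3.14, 3.14, 3.14].

### API

Orientations are given as [roll, pitch, yaw] about the fixed x, y, z axes, in that order (R = Rz(yaw) Ry(pitch) Rx(roll)).
In Python, from rig import sensors, grab_frame, camera_params, order gives the robot as it stands. The module is installed in compiled form; this text tells all that it offers.
- The arm moves only by the tool move_arm, never from a script. Its argument "motion" is a list of rows, each a list of 7 numbers: the turn, a rotation vector about the tool's x, y, z in shares of 2 pi rad (1.0 is 2 pi rad), then the shift along the tool's x, y, z in shares of 800 mm (1.0 is 800 mm), then the finger opening in m, from 0 to 0.0854. A call has 1 to 8 rows; each row is the pose to reach, as a shift and turn from the pose commanded when the call began, along the tool's axes at that moment; what a row does not reach only later rows make up. A row lasts 1/8 s, in which the tool goes at most 62.5 mm and 10.7 degrees, less where a joint would pass 70% of its speed; a pose out of reach is approached as far as the arm can. A shift or turn number past 1, either way, is cut back to 1. A call with a gripper value outside its range is refused whole. The fingers move at their own pace and stop on an object; "grip_force" is the grip in N (left out, the last holds). Time passes only in rows, so rows that repeat a pose let the fingers close. It gives the time, the measured TCP pose, the force, the opening and the grip force at its end, in the units of the state.
- sensors.sense(): the state, without advancing time (a new reading comes with each control period).
- grab_frame(name): name is "side" or "top"; returns (picture, depth): 420x560x3 uint8, red, green, blue; 420x560 float32, mm along the optical axis (not along the pixel's ray), 0 where there is no reading.
- camera_params(name): a dict with "camera_matrix" (3x3 intrinsics, pixels), "k1" (the pictures are not rectified: a ray, as slopes to the right and down, at radius r is drawn at 1 + k1 r^2 times it, then the intrinsics apply), "world_from_camera" (4x4, takes a point from camera to world coordinates). Camera axes: x right, y down, z forward; pixel columns grow to the right and rows downward; lengths in mm; the calibration is good to about 2 mm. A picture is of the moment at which its call begins. camera_params takes no time and is no camera call.
- order.sign_off(): hands the job in; it is judged then, once.
The state is a dict: "clock": time; "qpos": joint angles; "qvel": joint speeds; "joint_efforts": joint torques, N m; "eef_pos": TCP position; "tcp_rot": TCP orientation; "contact_force": force on the tool from outside, world axes, zero at the start; "wrist_torque": the same for the moment, N m; "opening": opening from 0.0 (shut) to 1.0 (fully open); "grasp_force": force on a finger pad.
Only numpy, scipy, OpenCV 4.12 (cv2) and the standard library are available. Lean on these libraries where they do the work, as an engineer would, in place of code of your own. Each camera call takes 0.05 s, during which the arm holds its last target. There are 200 camera calls.

### The job

Swing the inspection loupe boom round until it points straight over the middle of the relay locked in the socket, and, squeezing in the lock button on the boom's grip to free the telescoping arm, draw the arm out against its spring until the brass cursor is level with the setting pointer on the scale. Finish while still holding it there by the squeezed grip, for it springs back when let go. Do not touch the setting pointer or bump the relay, and leave the other things on the bench where they lie.

Things in the scene. Friction and masses are not known exactly. Their poses are not given: they have to be found in the camera images.
- stand: inspection stand bolted to the bench: grey cast foot 130 x 110 x 12 mm with a vertical steel post (28 mm dia.) in its middle. Origin: centre of the foot's underside, on the post's axis. Its x axis points roughly towards the socket, z up. On top of the post the boom swings level, its axis 150 mm above the bench
- swing_axis (a point): point on the vertical swing axis at the height of the boom's axis (150 mm above the bench)
- boom (a joint): swing of the boom about the post, rad, counter-clockwise seen from above, 0 = along the stand's x axis, range -0.5 to 0.8; light friction (0.12 N m), stays where left. The boom is an aluminium tube 34 x 30 mm from the post to a grey mouth collar 134 to 158 mm from the swing axis (54 mm wide, 42 high), out of which the telescoping arm comes, straight away from the post
- loupe_arm (a joint): how far the telescoping steel bar (12 x 14 mm) is drawn out, m: 0 = parked and latched, 0.095 = end stop; reads as the scale. A return spring pulls it in with 3.6 N at 0 and 0.6 N more per 10 mm. Latched at 0 (1 mm of play) until the lock button is squeezed; let go, it runs back and latches at 0
- grip_head: black grip block on the arm, 40 mm along the boom, 34 across, 44 high; its centre 205 mm from the swing axis when parked. Origin: its centre, 150 mm above the bench; x away from the post, z up, lock button in its +y side. Pinch it across (along y) from above: 42 mm over block and button, 36 with the button in. The lens ring begins 35 mm beyond its centre, the collar ends 47 mm before it
- grip (a point): centre of the grip block, where to pinch (same as the origin of grip_head)
- lock_button (a joint): round steel lock button, 25 mm dia., in the +y side of the grip block, axis across the boom; 0 = out (stands 8 mm proud), 0.006 = fully in; spring 2.8 N at 0 to 7 N at full. Frees the arm when in by more than 4 mm; it springs out when let go
- button_face (a point): centre of the lock button's face
- lens (a point): centre of the round loupe lens (69 mm over its black ring, 9 mm thick, level) at the end of the arm: 70 mm beyond the centre of the grip block, 150 mm above the bench, moves with the arm
- cursor (a point): tip of the brass cursor on top of the boom tube; it moves with the telescoping arm, 45 mm from the swing axis at scale zero. Dark scale lines lie every 10 mm on the tube beside it, the longer ones at 0 and 50
- pointer_tip (a point): tip of the setting pointer, which stands beside the cursor's slot on top of the boom tube; cursor and pointer are level when they are equally far from the swing axis. Its x axis points along the boom, away from the post
- pointer (a joint): where the setting pointer is set on the scale, m: the arm is at the set mark when joint loupe_arm equals this. Set between 0.035 and 0.075; stiff
- pointer_clamp: steel saddle clamp of the setting pointer on the boom tube, 14 mm along the boom, on the tube's +y side; not to be touched
- socket: bayonet socket bolted to the bench (flange 90 mm dia.) with a black plug-in relay locked in it: case 60 mm along its x axis, 56 mm across, top 102 mm above the bench, with a clear window over five rows of contacts. Origin: centre of the underside; x axis roughly away from the stand along the boom. Its middle stands about 330 mm from the post, and its middle line runs along its x axis
- relay_top (a point): middle of the relay's top, 102 mm above the bench; axes as the socket's
- test_weight: grey cast-iron test weight with a knob, 50 mm dia., 54 mm high, standing; bystander. Origin: centre of the underside
- feeler_block: chrome feeler gauge block 60 x 24 x 16 mm, lying; bystander. Origin: centre of the underside
- spring_a: brass contact spring, strip 60 x 10 x 2 mm with a bent-up end 14 mm high, lying; bystander. Origin: centre of the underside
- spring_b: second brass contact spring, the same; bystander. Origin: centre of the underside
Not all that is in view belongs to the job. Of the things shaped like the socket, the black one is meant.

How it is judged (in metres and radians):
On the way:
1. the lock button is squeezed in (value of joint lock_button above 0.004 m), for 0.1 s.
At the end, for the whole second after the job is handed in: Through the last second the fingers still hold the squeezed grip (over 5 N on it, lock button in by over 3 mm), the cursor stands within 3 mm of level with the setting pointer, and the lens centre lies within 14 mm sideways of the relay's middle line along the boom (x of cursor in the frame of pointer_tip between -0.003 and 0.003 m and y of lens in the frame of relay_top between -0.014 and 0.014 m and value of joint lock_button above 0.003 m and contact force between the fingers and grip_head above 5 N); the arm keeps its last pose, push and grip.
It fails at once if the setting pointer is touched (contact force between any of the fingers, the arm and pointer_clamp above 1 N).
It fails at once if the relay or its socket is bumped (contact force between any of the fingers, the arm and socket above 3 N).
It fails at once if a bystander is moved by more than 15 mm (distance of any of test_weight, feeler_block, spring_a, spring_b from where it was at the start of the episode above 0.015 m).
It also fails if it takes over 35 s, if anything falls off the work surface, if the arm or the gripper's body presses on something with over 40 N, if the wrist force passes 120 N, or if a joint passes its speed limit or range.

## Working session

There is one attempt and no reset: what is moved stays moved. The work goes in short steps, Python scripts to look and compute and a tool call to move; the robot and the scene stay as the last step left them, time stands still between calls to the robot, and variables do not carry over. Pictures are saved under pics/ and viewed, at most 10 in all, crops included, and the job is handed in when it is done.

Besides the shell and the picture viewer there is one more tool, called in YAML: its name, and indented under it one key for each argument. move_arm: Moves the arm, as the interface text tells. Its arguments: {"type":"object","properties":{"motion":{"type":"array","items":{"type":"array","items":{"type":"number"}}},"grip_force":{"type":"number"}},"required":["motion"]}

```bash
mkdir -p pics; cat > h.py <<'E'
import numpy as np, cv2
from rig import sensors, grab_frame, camera_params, order
def cast(name,uv,z):
    p=camera_params(name);K=np.array(p["camera_matrix"],float);T=np.array(p["world_from_camera"],float)
    uv=np.array(uv,float).reshape(-1,1,2)
    d=cv2.undistortPoints(uv,K,np.array([p["k1"],0,0,0],float))[:,0]
    r=np.c_[d,np.ones(len(d))]@T[:3,:3].T;o=T[:3,3]
    return o+r*((z-o[2])/r[:,2])[:,None]
def cloud(name,dep):
    p=camera_params(name);K=np.array(p["camera_matrix"],float);T=np.array(p["world_from_camera"],float)
    h,w=dep.shape;u,v=np.meshgrid(np.arange(w),np.arange(h))
    d=cv2.undistortPoints(np.stack([u,v],-1).reshape(-1,1,2).astype(float),K,np.array([p["k1"],0,0,0],float))[:,0]
    c=np.c_[d,np.ones(len(d))]*dep.reshape(-1,1)
    return (c@T[:3,:3].T+T[:3,3]).reshape(h,w,3)
E
python3 - <<'E'
from h import *
for n in("top","side"):
    f,d=grab_frame(n);cv2.imwrite(f"pics/{n}0.png",f[...,::-1]);np.save(f"{n}.npy",f);np.save(f"{n}d.npy",d)
    p=camera_params(n);print(n,p["camera_matrix"],p["k1"],np.round(p["world_from_camera"],3))
print(sensors.sense())
E
```

```text
top [[479.03996129   0.         271.12010743]
 [  0.         479.03996129 213.97264107]
 [  0.           0.           1.        ]] -0.049781244416664795 [[ 1.44000e-01 -9.68000e-01  2.04000e-01  4.39052e+02]
 [-9.90000e-01 -1.40000e-01  3.30000e-02  2.83760e+01]
 [-4.00000e-03 -2.07000e-01 -9.78000e-01  8.47223e+02]
 [ 0.00000e+00  0.00000e+00  0.00000e+00  1.00000e+00]]
side [[395.10269757   0.         286.51447283]
 [  0.         395.10269757 200.50145912]
 [  0.           0.           1.        ]] -0.02411526138842869 [[ 9.78000e-01 -1.65000e-01  1.28000e-01  4.97553e+02]
 [-2.08000e-01 -7.33000e-01  6.48000e-01 -4.48735e+02]
 [-1.30000e-02 -6.60000e-01 -7.51000e-01  6.92489e+02]
 [ 0.00000e+00  0.00000e+00  0.00000e+00  1.00000e+00]]
{'clock': 0.1, 'qpos': array([-1.21139631e+00,  3.53591598e-01,  1.63404182e+00, -4.14718579e-05,
        1.15519879e+00, -2.43489919e-03]), 'qvel': array([-1.06782501e-03,  1.98816458e-04, -1.01715111e-03, -6.93708245e-04,
        5.97072316e-05,  1.53218226e-03]), 'joint_efforts': array([-1.31556459e-03, -6.06361628e+01, -3.42825079e+01, -7.78494905e-05,
        4.02486854e-03, -4.23975052e-06]), 'eef_pos': array([ 221.06504646, -584.15233905,  230.63649221]), 'tcp_rot': array([-3.14035300e+00,  3.49024795e-05,  3.61851702e-01]), 'contact_force': array([-0.38434152, -0.28292106,  0.16166732]), 'wrist_torque': array([ 0.03705292, -0.00967942, -0.04909967]), 'grasp_force': 0.0, 'opening': 0.9978452999493025}
```

View pics/top0.png

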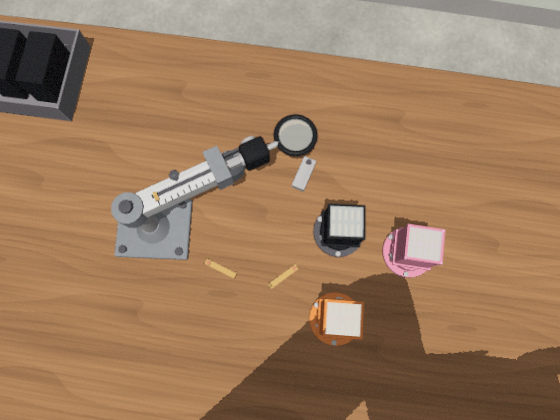

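View pics/side0.png

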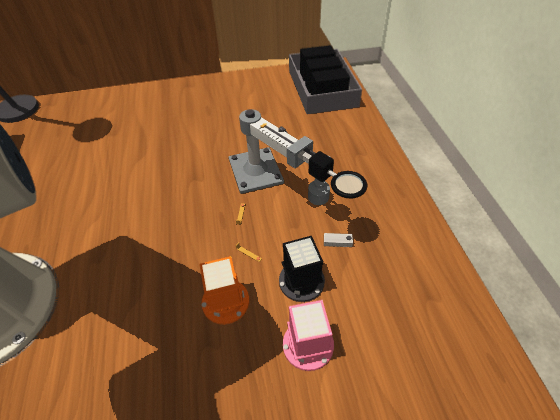

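The top view shows the post at (127,208), boom running to the grip at (254,153), lens at (295,135), and black relay at (347,222). Zooming in on the scale and the relay.

```bash
python3 - <<'E'
from h import *
f=np.load("top.npy")
a=cv2.resize(f[120:235,105:285],None,fx=4.4,fy=4.4,interpolation=cv2.INTER_CUBIC)
cv2.imwrite("pics/c1.png",a[...,::-1])
d=np.load("topd.npy");P=cloud("top",d)
for (u,v) in [(127,208),(174,175),(157,197),(254,153),(265,150),(216,165),(296,134),(347,222),(240,143)]: print(u,v,P[v,u].round(1))
g=f.astype(int)
# relay top cloud near z 102
m=(abs(P[...,2]-102)<6); m[:,:300]=0;m[:,375:]=0;m[:190]=0;m[260:]=0
p=P[m];r=cv2.minAreaRect(p[:,:2].astype(np.float32));print(r,m.sum(), np.median(p[:,2]))
# post cap
m=(P[...,2]>140);m[:,:100]=0;m[:,320:]=0;m[:110]=0;m[260:]=0
print(m.sum());ys,xs=np.where(m);print(xs.min(),xs.max(),ys.min(),ys.max(),P[m][:,2].max())
E
```

```text
127 208 [557.5 257.1 180.1]
174 175 [618.6 202.1 168.4]
157 197 [581.7 220.  170.5]
254 153 [667.   89.6 174.7]
265 150 [674.8  74.3 172.4]
216 165 [641.8 142.6 171.2]
296 134 [714.3  32.3 152.3]
347 222 [599.  -67.1 103. ]
240 143 [7.418e+02 1.343e+02 7.000e-01]
((601.1497802734375, -65.06852722167969), (56.83829879760742, 58.157169342041016), 5.722445487976074) 1319 102.96977570148374
6240
108 317 110 258 847.2231429677968
```

View pics/c1.png

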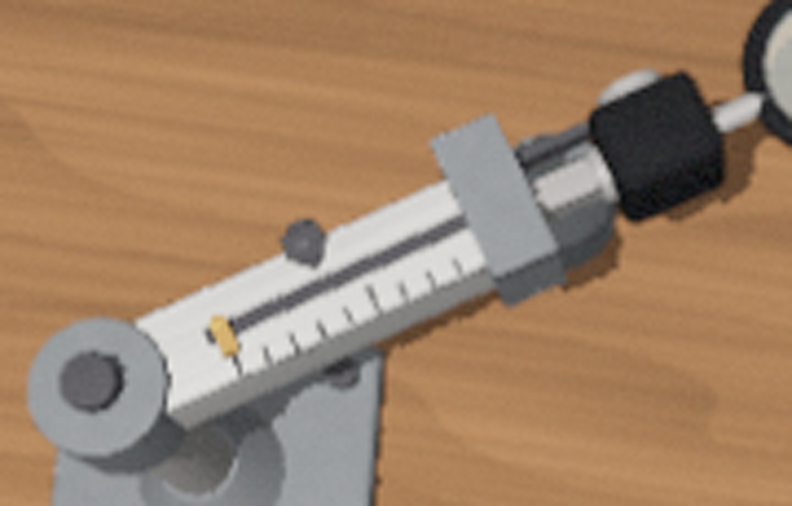

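The crop shows the cursor at about (225,336), the 0 and 50 lines at (238,370) and (375,300), and the grey pointer clamp at (305,243), around 35-37 mm on the scale. I need its tip more exactly.

```bash
python3 - <<'E'
from h import *
f=np.load("top.npy");s=np.load("side.npy")
def up(i,k): return cv2.resize(i,None,fx=k,fy=k,interpolation=cv2.INTER_NEAREST)
a=up(f[160:215,145:195],8);b=up(s[105:155,240:295],8)
h=max(a.shape[0],b.shape[0]);pad=lambda i:np.pad(i,((0,h-i.shape[0]),(0,0),(0,0)))
c=cv2.convertScaleAbs(np.hstack([pad(a),pad(b)]))[:,:800]
cv2.imwrite("pics/c2.png",cv2.cvtColor(c,cv2.COLOR_RGB2BGR))
d=np.load("topd.npy");P=cloud("top",d)
np.set_printoptions(linewidth=200)
o=np.array([557.5,257.1]);e=np.array([.573,-.820]);n=np.array([.82,.573])
for v in range(168,184):
    q=P[v,166:184];print(v," ".join(f"{(x[:2]-o)@e:.0f}/{(x[:2]-o)@n:.0f}/{x[2]:.0f}" for x in q))
E
```

```text
168 62/100/-2 64/97/2 66/97/-0 68/96/1 69/95/2 71/94/3 73/94/0 74/93/1 76/92/0 78/90/3 79/91/-2 81/90/0 82/90/-2 84/88/-0 86/87/-0 87/86/-0 89/85/2 91/84/3
169 62/97/-0 64/96/1 65/95/0 67/93/3 69/93/2 70/93/1 72/92/1 73/91/-0 75/90/2 77/89/0 78/88/2 80/89/-2 82/87/1 83/85/3 85/85/1 87/84/2 88/84/-1 90/83/1
170 61/94/5 63/95/-0 64/94/-1 66/93/0 68/91/2 69/91/1 71/90/2 81/32/153 83/31/154 84/31/151 78/86/2 79/86/-0 81/85/0 83/84/1 84/84/-2 86/82/2 88/82/1 89/81/1
171 60/93/2 62/92/3 64/91/2 65/91/-1 67/90/0 78/31/155 79/30/157 81/30/154 82/29/156 84/23/169 85/23/167 87/22/168 80/84/-1 82/83/-1 83/82/-0 85/80/2 87/79/2 88/79/-0
172 60/91/2 61/90/1 63/89/2 64/89/1 76/31/154 77/31/153 79/28/157 81/23/169 82/22/170 83/22/168 85/21/169 86/20/170 79/82/1 81/80/1 83/80/1 84/79/-0 93/18/166 94/17/168
173 59/89/2 60/89/1 62/88/2 64/87/1 75/31/150 77/23/168 79/22/169 80/21/171 81/21/170 83/20/170 84/19/170 85/19/169 86/21/163 80/79/1 89/19/164 91/18/166 92/17/167 93/17/165
174 58/88/1 60/87/2 61/87/0 74/23/169 75/23/168 77/22/169 78/21/170 80/20/171 81/20/168 82/19/169 83/18/170 85/17/170 86/17/
[... 957 characters left out ...]
/17/167 68/17/167 69/17/166 70/15/167 71/15/165 73/15/166 74/13/167 75/13/166 77/11/169 78/11/168 80/10/169 81/10/166 82/10/166 83/9/166 85/9/164 86/8/165 87/7/166 89/6/167
181 66/16/167 67/15/167 68/15/165 70/14/166 71/13/168 72/12/168 74/13/165 75/12/165 76/11/166 77/11/165 79/10/165 80/10/164 81/9/164 83/7/167 84/8/164 86/6/166 87/5/167 88/5/166
182 65/15/166 66/14/166 68/13/166 69/12/168 70/12/166 72/11/167 73/11/167 74/10/166 75/10/164 77/10/164 78/8/166 80/8/166 81/8/164 82/6/168 83/7/163 85/5/167 86/4/167 88/3/166
183 64/14/166 66/12/169 67/13/165 68/12/166 70/11/167 71/10/165 72/10/166 73/10/163 75/9/165 76/8/166 78/6/167 79/6/166 80/5/167 82/5/166 83/4/167 84/2/169 86/3/166 87/2/167
```

View pics/c2.png

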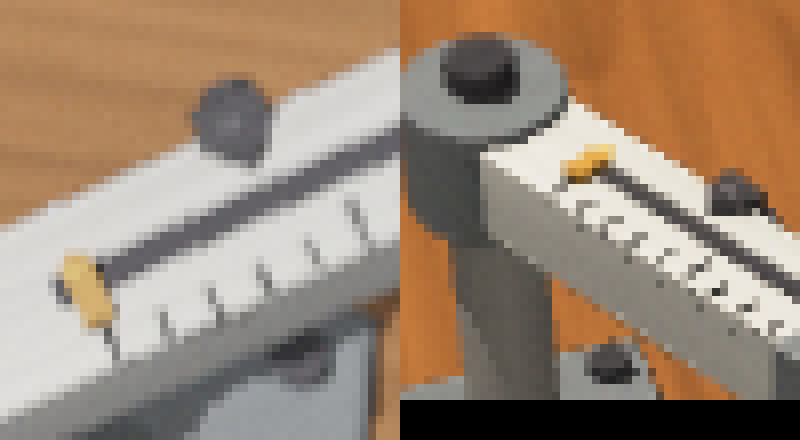

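```bash
cat > geo.py <<'E'
from h import *
def geo(f,d,verbose=True):
    P=cloud("top",d);z=P[...,2]
    ok=np.zeros(z.shape,bool);ok[100:265,100:380]=1
    m=ok&(abs(z-180)<4)&(f.max(-1)>0);m[:,150:]=0;n,l,st,c=cv2.connectedComponentsWithStats(m.astype(np.uint8));k=1+st[1:,4].argmax()
    cnt=max(cv2.findContours((l==k).astype(np.uint8),0,1)[0],key=len)
    (u,v),r=cv2.minEnclosingCircle(cnt);post=cast("top",(u,v),180)[0]
    # lens ring
    m=ok&(abs(z-153)<7);m[:,:270]=0
    n,l,st,c=cv2.connectedComponentsWithStats(m.astype(np.uint8));k=1+st[1:,4].argmax()
    cnt=max(cv2.findContours((l==k).astype(np.uint8),0,1)[0],key=len)
    (a,b),_,_=cv2.fitEllipse(cnt);lens=cast("top",(a,b),154.5)[0]
    hsv=cv2.cvtColor(f,cv2.COLOR_RGB2HSV)
    m=ok&(hsv[...,0]>15)&(hsv[...,0]<30)&(hsv[...,1]>110)&(hsv[...,2]>140)&(z>150);m[:,250:]=0
    cu=np.argwhere(m).mean(0)[::-1];cur=cast("top",cu,168)[0]
    if verbose: print("post",(u,v),r,post,"lens",(a,b),lens,"cur",cu,m.sum(),cur)
    return post,lens,cur
if __name__=="__main__":
    f=np.load("top.npy");d=np.load("topd.npy")
    post,lens,cur=geo(f,d)
    e=(lens-post)[:2];L=np.hypot(*e);e/=L;n=np.array([-e[1],e[0]])
    print("L",L,"ang",np.arctan2(e[1],e[0]),"cur",(cur-post)[:2]@e,(cur-post)[:2]@n)
    for uv,h in [((173.8,174.8),170),((176.8,180),168),((176.8,180),167)]:
        p=cast("top",uv,h)[0];print((p-post)[:2]@e,(p-post)[:2]@n)
    # ticks
    for uv in [(159,202),(190.2,188.2)]:
        p=cast("top",uv,165)[0];print("tick",(p-post)[:2]@e)
    P=cloud("top",d)[115:190,230:290].reshape(-1,3);P=P[abs(P[:,2]-172)<5]
    q=(P[:,:2]-post[:2]);print("grip",np.percentile(q@e,[1,99]),np.percentile(q@n,[1,99]))
    print("relay ang",np.arctan2(-65.1-post[1],601.1-post[0]),np.hypot(-65.1-post[1],601.1-post[0]))
E
python3 geo.py
```

```text
post (124.5, 206.0) 6.800835609436035 [559.87119591 261.31960425 180.        ] lens (294.6349182128906, 135.70326232910156) [710.39762699  33.97320586 154.5       ] cur [155.76 196.2 ] 25 [583.11387702 222.76783169 168.        ]
L 272.66204597003093 ang -0.9859607645045669 cur 44.97598642208417 -1.9031651156528717
81.77432275991221 16.123641161515486
82.5719447250022 7.566244072198195
82.50575565812535 7.9150315668240125
tick 45.60573716642508
tick 95.4487896638343
grip [157.90853031 224.30185481] [-17.72069205  16.1662075 ]
relay ang -1.4451554824847666 329.01302758802973
```

Units first: shifts go in shares of 800 mm and turns go in shares of 2 pi rad. So 0.662 m is 0.8275, -0.473 m is -0.5913, -1.794 rad is -0.2855.

move_arm:
  motion:
    - [0,0,-0.2855,0.8275,-0.5913,0,0.085]
    - [0,0,-0.2855,0.8275,-0.5913,0,0.085]
    - [0,0,-0.2855,0.8275,-0.5913,0,0.085]
    - [0,0,-0.2855,0.8275,-0.5913,0,0.085]
    - [0,0,-0.2855,0.8275,-0.5913,0,0.085]
    - [0,0,-0.2855,0.8275,-0.5913,0,0.085]
    - [0,0,-0.2855,0.8275,-0.5913,0,0.085]
    - [0,0,-0.2855,0.8275,-0.5913,0,0.085]

```text
clock: 1.1
eef_pos: [499.6, -166.8, 231.2]
tcp_rot: [-3.142, 0.0, 1.868]
contact_force: [1.4, -1.5, 0.2]
opening: 0.995
grasp_force: 0.0
```

```bash
cat > to.py <<'E'
# usage: to.py x y z yaw [bend]: rows needed to reach a world pose, in tool axes
import sys
from h import *
from scipy.spatial.transform import Rotation as R
s=sensors.sense();x,y,z,w=map(float,sys.argv[1:5])
T=R.from_euler("xyz",s["tcp_rot"]);G=R.from_euler("xyz",[np.pi,0,w])
print(s["clock"],s["eef_pos"].round(1),s["tcp_rot"].round(3),s["opening"],s["contact_force"].round(1))
print("turn",(T.inv()*G).as_rotvec().round(4),"shift",(T.inv().apply(np.array([x,y,z])-s["eef_pos"])/1000).round(4))
E
python3 to.py 672.5 93 232 2.156
```

```text
1.1 [ 499.6 -166.8  231.2] [-3.142  0.     1.868] 0.9947384055811558 [ 1.4 -1.5  0.2]
turn [-0.00e+00  1.00e-04 -2.88e-01] shift [ 0.1977  0.2414 -0.0008]
```

Converted, 0.2414 m is 0.3018, 0.1977 m is 0.2471, -0.288 rad is -0.0458.

move_arm:
  motion:
    - [0,0,-0.0458,0.2471,0.3018,0,0.085]
    - [0,0,-0.0458,0.2471,0.3018,0,0.085]
    - [0,0,-0.0458,0.2471,0.3018,0,0.085]
    - [0,0,-0.0458,0.2471,0.3018,0,0.085]
    - [0,0,-0.0458,0.2471,0.3018,0,0.085]
    - [0,0,-0.0458,0.2471,0.3018,0,0.085]
    - [0,0,-0.0458,0.2471,0.3018,0,0.085]

```text
clock: 1.98
eef_pos: [672.7, 89.9, 230.5]
tcp_rot: [-3.14, -0.0, 2.151]
contact_force: [0.6, 0.4, 0.3]
opening: 1.0
grasp_force: 0.0
```

```bash
python3 to.py 672.5 93 131 2.156; python3 - <<'E'
from h import *
f,d=grab_frame("side");cv2.imwrite("pics/s1.png",cv2.resize(f[40:240,200:440],None,fx=3,fy=3)[...,::-1])
E
```

```text
1.975 [672.7  89.9 230.5] [-3.14  -0.     2.151] 0.9998896890206087 [0.6 0.4 0.3]
turn [-0.0017 -0.0004 -0.0054] shift [0.0026 0.0017 0.0995]
```

View pics/s1.png

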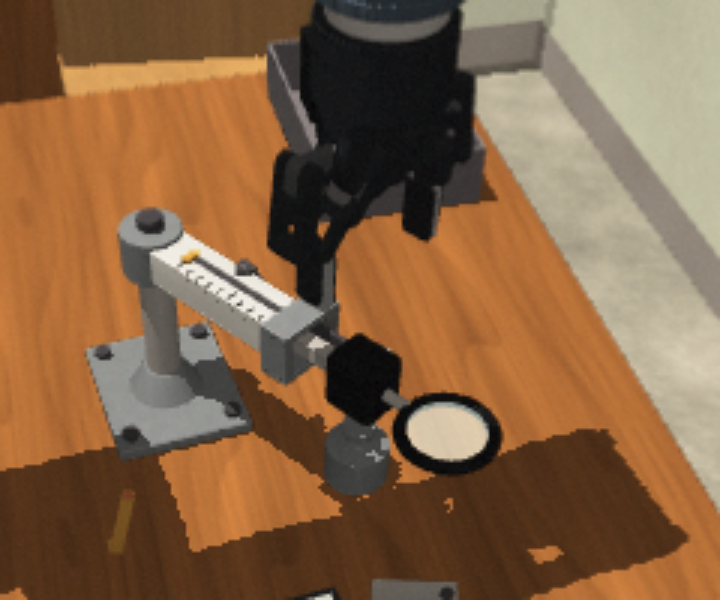

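The fingers hang centred above the grip block at (362,380). Descending.

Converted, 0.102 m is 0.1275, 0.05 m is 0.0625, -0.005 rad is -0.0008.

move_arm:
  motion:
    - [0,0,-0.0008,0.0033,0.0021,0.0625,0.085]
    - [0,0,-0.0008,0.0033,0.0021,0.1275,0.085]
    - [0,0,-0.0008,0.0033,0.0021,0.1275,0.085]
    - [0,0,-0.0008,0.0033,0.0021,0.1275,0.085]
    - [0,0,-0.0008,0.0033,0.0021,0.1275,0.06]

```text
clock: 2.65
eef_pos: [674.9, 92.9, 132.1]
tcp_rot: [3.138, 0.002, 2.154]
contact_force: [-0.3, 0.5, 0.8]
opening: 0.819
grasp_force: 0.0
```

move_arm:
  motion:
    - [0,0,0,0,0,0,0.02]
    - [0,0,0,0,0,0,0.02]
    - [0,0,0,0,0,0,0.02]
    - [0,0,0,0,0,0,0.02]
    - [0,0,0,0,0,0,0.02]
    - [0,0,0,0,0,0,0.02]
  grip_force: 50

```text
clock: 3.4
eef_pos: [674.2, 93.1, 131.0]
tcp_rot: [3.14, 0.001, 2.156]
contact_force: [-2.7, -0.5, 7.4]
opening: 0.408
grasp_force: 53.7
```

```bash
python3 to.py 672.5 93 129 2.156; python3 - <<'E'
from geo import *
f,d=grab_frame("top");cv2.imwrite("pics/t1.png",cv2.resize(f[90:260,100:380],None,fx=2.8,fy=2.8)[...,::-1])
E
```

```text
3.4 [674.2  93.1 131. ] [3.140e+00 1.000e-03 2.156e+00] 0.4078362508355856 [-2.7 -0.5  7.4]
turn [ 0.0018  0.0013 -0.0003] shift [ 0.0008 -0.0015  0.002 ]
```

View pics/t1.png

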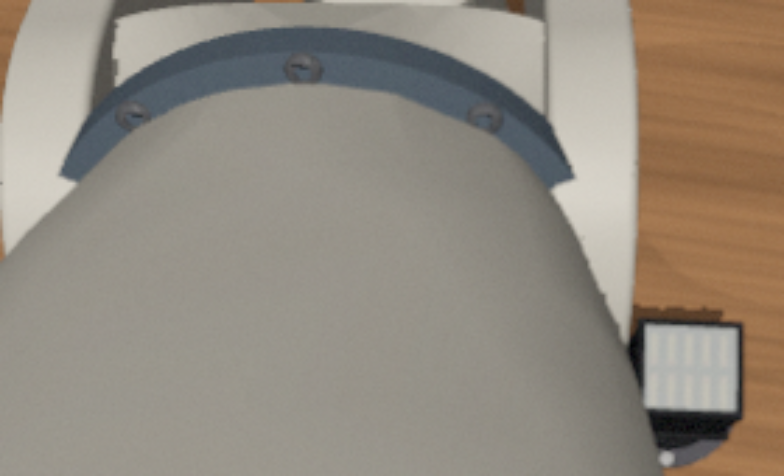

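The arm hides the boom from the top camera; only the relay shows at (692,367). The opening (about 35 mm) says the button is in. Swinging along the arc about the post.

Converted, -0.0908 m is -0.1135, -0.0817 m is -0.1021, 0.459 rad is 0.0731.

move_arm:
  motion:
    - [0,0,0.0095,0.0005,-0.0154,0,0.02]
    - [0,0,0.0191,0.0019,-0.0306,0,0.02]
    - [0,0,0.0286,0.0041,-0.0459,0,0.02]
    - [0,0,0.0382,0.0074,-0.0609,0,0.02]
    - [0,0,0.0477,0.0115,-0.0758,0,0.02]
    - [0,0,0.0573,0.0165,-0.0903,0,0.02]
    - [0,0,0.0653,0.0213,-0.1021,0,0.02]
    - [0,0,0.0731,0.0266,-0.1135,0,0.02]

```text
clock: 4.45
eef_pos: [587.0, 60.0, 131.0]
tcp_rot: [3.138, 0.002, 1.695]
contact_force: [-0.8, -4.4, 8.9]
opening: 0.409
grasp_force: 52.4
```

```bash
python3 - <<'E'
from h import *
f,d=grab_frame("side");cv2.imwrite("pics/s2.png",cv2.resize(f[70:270,200:440],None,fx=3,fy=3)[...,::-1]);np.save("s2.npy",f);np.save("s2d.npy",d)
E
python3 to.py 588 22 131 1.697
```

```text
4.5 [585.7  59.9 130.9] [3.140e+00 1.000e-03 1.692e+00] 0.41444993389567836 [-1.8 -5.5 11.5]
turn [ 0.002   0.0015 -0.0046] shift [-0.0379 -0.0023 -0.    ]
```

View pics/s2.png

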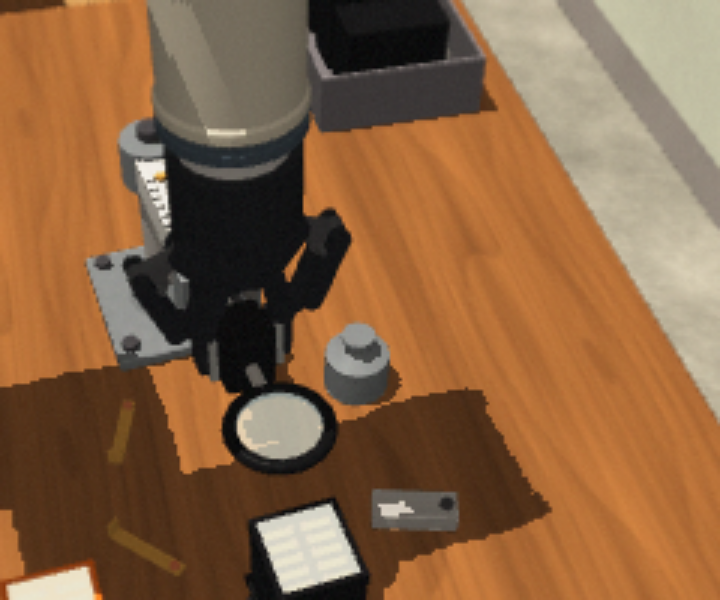

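The boom now points at the relay: lens at (280,425), relay at (305,548). Drawing out 37 mm.

Converted, -0.037 m is -0.0463, -0.03 m is -0.0375.

move_arm:
  motion:
    - [0,0,0,-0.0125,0,0,0.02]
    - [0,0,0,-0.025,0,0,0.02]
    - [0,0,0,-0.0375,0,0,0.02]
    - [0,0,0,-0.0463,0,0,0.02]
    - [0,0,0,-0.0463,0,0,0.02]
    - [0,0,0,-0.0463,0,0,0.02]
    - [0,0,0,-0.0463,0,0,0.02]

```text
clock: 5.38
eef_pos: [591.6, 25.0, 131.0]
tcp_rot: [3.139, -0.001, 1.696]
contact_force: [-1.0, 5.0, 8.4]
opening: 0.412
grasp_force: 52.6
```

```bash
python3 - <<'E'
from h import *
f,d=grab_frame("side");a=cv2.resize(f[70:270,200:440],None,fx=2,fy=2);b=cv2.resize(f[105:180,235:290],None,fx=5.3,fy=5.3,interpolation=cv2.INTER_CUBIC)[:400]
a=np.pad(a,((0,max(0,b.shape[0]-400)),(0,0),(0,0)))
cv2.imwrite("pics/s3.png",np.hstack([a[:b.shape[0]],b])[...,::-1] if a.shape[0]>=b.shape[0] else b);print(b.shape);np.save("s3.npy",f);np.save("s3d.npy",d)
P=cloud("side",d);z=P[...,2];g=f.astype(int)
m=(abs(z-150)<8);m[:190]=0;m[:,:260]=0;m[:,340:]=0
n,l,st,c=cv2.connectedComponentsWithStats(m.astype(np.uint8));k=1+st[1:,4].argmax();cnt=max(cv2.findContours((l==k).astype(np.uint8),0,1)[0],key=len)
E=cv2.fitEllipse(cnt);print("lens",E,cast("side",E[0],152)[0])
m=(abs(z-102)<5);m[:220]=0;m[:,:270]=0;m[:,330:]=0
n,l,st,c=cv2.connectedComponentsWithStats(m.astype(np.uint8));k=1+st[1:,4].argmax()
print("relay",cv2.minAreaRect(P[l==k][:,:2].astype(np.float32)))
E
python3 to.py 590.3 23 131 1.697
```

```text
(398, 292, 3)
lens ((295.97528076171875, 220.7086639404297), (37.91501235961914, 52.87886047363281), 137.63539123535156) [596.12813298 -32.08702571 152.        ]
relay ((581.2618408203125, -193.21922302246094), (61.2907829284668, 56.40913772583008), 88.83935546875)
5.425 [591.6  25.  130.9] [ 3.139e+00 -1.000e-03  1.696e+00] 0.4116779239212203 [-1.4  5.8  8.4]
turn [ 0.0029 -0.0009 -0.001 ] shift [-0.0019 -0.0016 -0.0001]
```

View pics/s3.png

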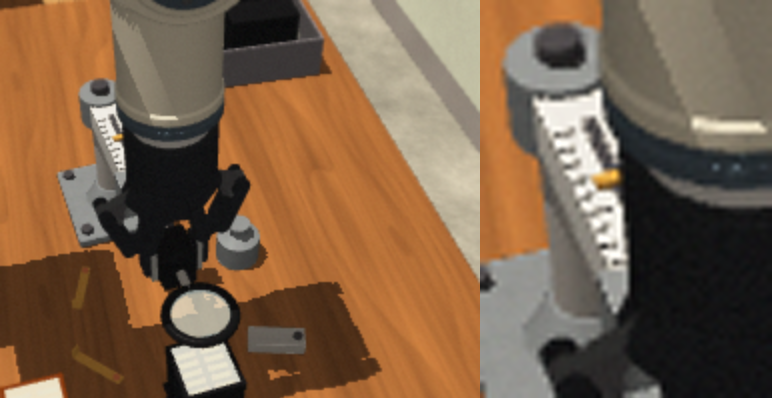

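```bash
python3 - <<'E'
from h import *
def cur(f,box):
    hsv=cv2.cvtColor(f,cv2.COLOR_RGB2HSV);m=(hsv[...,0]>14)&(hsv[...,0]<30)&(hsv[...,1]>110)&(hsv[...,2]>150)
    k=np.zeros_like(m);k[box[0]:box[1],box[2]:box[3]]=1;m&=k
    return np.argwhere(m).mean(0)[::-1],m.sum(),np.argwhere(m).min(0),np.argwhere(m).max(0)
s0,s2,s3=np.load("side.npy"),np.load("s2.npy"),np.load("s3.npy")
for nm,s,b,post in(("0",s0,(115,135,250,275),1),("2",s2,(120,140,245,262),1),("3",s3,(130,145,250,265),1)):
    c=cur(s,b);print(nm,c,cast("side",c[0],168)[0])
e0=np.array([.552,-.834]);
p0=cast("side",cur(s0,(115,135,250,275))[0],168)[0]
for uv,h in(((279,131.5),167),((279,131.5),168),((281.9,129.4),170)):
    p=cast("side",uv,h)[0];q=(p-p0)[:2];print("ptr-cur",q@e0,q@[.834,.552])
# relay/lens from side s3
P=cloud("side",np.load("s3d.npy"))
for uv in[(302,255),(300,227)]: print(uv,P[uv[1],uv[0]].round(1))
m=abs(P[...,2]-102)<4;m[:235]=0;m[275:]=0;m[:,280:325].__class__;m[:,:280]=0;m[:,325:]=0
print(m.sum(),cv2.minAreaRect(P[m][:,:2].astype(np.float32)))
E
```

```text
0 (array([263.        , 124.81818182]), np.int64(11), array([123, 261]), array([126, 265])) [582.92543006 224.5283572  168.        ]
2 (array([253.        , 128.16666667]), np.int64(6), array([127, 252]), array([129, 254])) [560.38318083 218.1001236  168.        ]
3 (array([258.27272727, 138.        ]), np.int64(11), array([137, 256]), array([139, 260])) [566.05158679 183.79022668 168.        ]
ptr-cur 39.747664351009725 8.54664497744007
ptr-cur 40.650877238768935 7.687656596607749
ptr-cur 41.943961095162294 15.040661847397448
(302, 255) [598.  -72.6 103.8]
(300, 227) [599.5 -48.  153.4]
828 ((599.6715087890625, -67.23456573486328), (56.7308235168457, 60.89384841918945), 4.941123962402344)
```

```bash
python3 - <<'E'
from h import *
e=np.array([.552,-.834]);n=np.array([.834,.552]);o=np.array([559.7,262.8])
for nm,box,cb in(("top",(165,184,164,182),(185,206,148,162)),("side",(122,136,275,290),(118,132,255,272))):
    f=np.load(nm+".npy");P=cloud(nm,np.load(nm+"d.npy"));hsv=cv2.cvtColor(f,cv2.COLOR_RGB2HSV)
    g=cv2.cvtColor(f,cv2.COLOR_RGB2GRAY)
    def sub(b,c):
        k=np.zeros(g.shape,bool);k[b[0]:b[1],b[2]:b[3]]=1;return k&c
    m=sub(box,(g<120)&(hsv[...,1]<70)&(P[...,2]>140))
    q=P[m];a=(q[:,:2]-o)@e;l=(q[:,:2]-o)@n
    uv=np.argwhere(m)[:,::-1].astype(float)
    rc=cast(nm,uv,169);ra=(rc[:,:2]-o)@e;rl=(rc[:,:2]-o)@n
    c=sub(cb,(hsv[...,0]>14)&(hsv[...,0]<32)&(hsv[...,1]>90)&(hsv[...,2]>130)&(P[...,2]>150))
    cr=cast(nm,np.argwhere(c)[:,::-1].astype(float),168);ca=(cr[:,:2]-o)@e;cl=(cr[:,:2]-o)@n
    print(nm,"cursor",c.sum(),ca.mean(),ca.min(),ca.max(),cl.min(),cl.max())
    for lo in np.arange(2,26,3):
        k=(rl>=lo)&(rl<lo+3)
        if k.any(): print("  lat",lo,k.sum(),ra[k].min().round(1),ra[k].max().round(1),"mean-cur",(ra[k].mean()-ca.mean()).round(1),"z",q[k,2].mean().round(0))
E
```

```text
top cursor 34 46.11839329182067 43.31330908315628 48.8408558028242 -8.66311420514239 5.069369225499893
  lat 5 2 82.9 84.8 mean-cur 37.8 z 169.0
  lat 8 8 79.5 86.0 mean-cur 36.9 z 170.0
  lat 11 15 76.1 87.2 mean-cur 35.8 z 169.0
  lat 14 18 76.6 89.8 mean-cur 37.3 z 169.0
  lat 17 16 76.5 89.0 mean-cur 36.8 z 169.0
  lat 20 13 77.1 87.5 mean-cur 36.7 z 159.0
  lat 23 2 81.5 84.8 mean-cur 37.1 z 154.0
side cursor 12 45.39433718422897 42.09594891954922 52.62771925230716 -7.447362883178851 14.330680399513925
  lat 5 2 85.1 86.6 mean-cur 40.5 z 169.0
  lat 8 5 80.4 89.7 mean-cur 39.7 z 169.0
  lat 11 6 78.0 91.2 mean-cur 39.2 z 170.0
  lat 14 8 79.6 95.7 mean-cur 42.3 z 233.0
  lat 17 6 77.2 88.0 mean-cur 36.4 z 170.0
```

Converted, -0.0025 m is -0.0031, -0.0005 m is -0.0006.

move_arm:
  motion:
    - [0,0,0,-0.0031,-0.0006,0,0.02]
    - [0,0,0,-0.0031,-0.0006,0,0.02]
    - [0,0,0,-0.0031,-0.0006,0,0.02]
    - [0,0,0,-0.0031,-0.0006,0,0.02]
    - [0,0,0,-0.0031,-0.0006,0,0.02]
    - [0,0,0,-0.0031,-0.0006,0,0.02]

```text
clock: 6.18
eef_pos: [591.6, 22.6, 131.0]
tcp_rot: [3.138, -0.001, 1.696]
contact_force: [-0.3, 5.2, 7.5]
opening: 0.411
grasp_force: 52.1
```

```bash
python3 - <<'E'
from h import *
f,d=grab_frame("side");np.save("s4.npy",f)
hsv=cv2.cvtColor(f,cv2.COLOR_RGB2HSV);m=(hsv[...,0]>14)&(hsv[...,0]<30)&(hsv[...,1]>110)&(hsv[...,2]>150);k=np.zeros_like(m);k[130:147,250:265]=1;m&=k
c=np.argwhere(m).mean(0)[::-1];p=cast("side",c,168)[0];print(c,m.sum(),p,np.hypot(*(p[:2]-[559.7,262.8])))
s=sensors.sense();t=s["eef_pos"][:2]
for o in([559.7,262.8],[560.2,263.5]): print(np.hypot(*(t-o))-np.hypot(674.2-o[0],93.1-o[1]))
a=cv2.resize(f[105:160,225:275],None,fx=10,fy=10,interpolation=cv2.INTER_CUBIC);b=cv2.resize(np.load("side.npy")[105:160,240:270],None,fx=10,fy=10,interpolation=cv2.INTER_CUBIC)
cv2.imwrite("pics/s4.png",np.hstack([a,b])[...,::-1])
E
```

```text
[258.77777778 139.        ] 9 [566.54906283 180.41567245 168.        ] 82.6685374721509
37.6477580952799
37.97436229683299
```

View pics/s4.png

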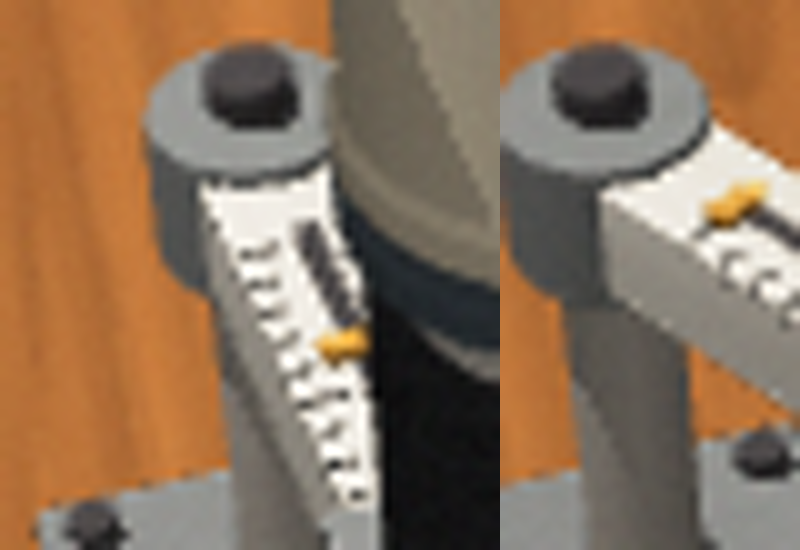

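The cursor sits at about 38 mm by both the camera and the arm's travel, within tolerance of the pointer at about 37.5 mm. The grip is still squeezed, so I'm handing in.

```bash
python3 -c "
from rig import order
print(order.sign_off())"
```

```text
the job is handed in; nothing more can be done
None
```

I handed the job in with the grip still squeezed and the boom over the relay's middle line; the arm is drawn out about 37.7 mm against a pointer I measured at 37–38 mm, and sign-off returned no verdict.

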